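# Set out the laser-head cleaning station

## Robot

A 6-joint arm with a two-finger parallel gripper is mounted at the origin on the work surface. World frame = base frame: x ahead of the robot, y to its left, z up, the work surface at z = 0. Lengths are in mm, angles in rad, forces in N, time in s.
With the tool pointing down it reaches from about 300 to 1000 mm from the base axis. Payload 5.1 kg.
Tool frame: the origin (TCP) lies at the very end of the fingers, on their centre line; the grasp point (between the pads) lies 19 mm behind it (ctrl.pinch_z is the z of the grasp point in the tool frame, in mm); z points along the fingers, x is the direction in which the jaws open and shut, and the axes are right-handed (so a half turn about z gives the same grasp; the last joint's range is limited). The gripper opens to 95 mm and grips with 3 to 60 N. Pads are 20 mm wide; open, the fingers measure 119 mm over their backs; the gripper's body (75 mm by 180 mm) begins 59 mm behind the grasp point.
Start: joints at [-1.239, 0.124, 1.65, -0, 1.367, -0.083], TCP at [261.922, -594.879, 214.656] pointing down, gripper open.
Joint ranges: [-2.61, 2.61], [-1.02, 2.33], [0.03, 2.71], [-1.35, 4.49], [0.32, 2.68], [-2.91, 2.91]. Speed limits (rad/s): [2.57, 2.57, 3.14, 3.14, 3.14, 3.14].

## Interface

Orientations are given as a unit quaternion [w, x, y, z].
In Python, from workcell import ctrl gives the robot as it stands.
- The arm moves only by the tool apply_moves, never from a script. Its argument "targets" is one flat list of numbers, 6 for each row, row after row: the shift along the tool's x, y, z in units of 50 mm (1.0 is 50 mm), then the turn, a rotation vector about the tool's x, y, z in units of 8 degrees (1.0 is 8 degrees). A call has 1 to 20 rows; each row is the pose to reach, as a shift and turn from the pose commanded when the call began, along the tool's axes at that moment; what a row does not reach only later rows make up. A row lasts 1/8 s, in which the tool goes at most 62.5 mm and 10.7 degrees, less where a joint would pass 70% of its speed; a pose out of reach is approached as far as the arm can. A call with a gripper value outside its range is refused whole. "grip" is the opening in per cent of the stroke, from 0 (shut) to 100 (fully open), set as the call begins (left out, the last holds). The fingers move at their own pace and stop on an object; the grip force is fixed at half the most. Time passes only in rows, so rows that repeat a pose let the fingers close. It gives the time, the measured TCP pose, the force and the opening at its end, in the units of the state.
- ctrl.observe(): the state, without advancing time (a new reading comes with each control period).
- ctrl.camera(name): name is "scene" or "side" or "wrist"; returns the picture (400x640x3 uint8, red, green, blue); there is no depth.
- ctrl.camera_params(name): a dict with "vfov" (degrees; the focal length in pixels is half the picture's height over the tangent of half this angle, whatever the lens; pixels are square), "cx", "cy" (the principal point, pixels), "R" (3x3) and "t" (3): a world point X has camera coordinates R X + t; the wrist camera has in their place "hand_eye" (4x4, takes a point from camera to tool coordinates, whose origin is the TCP and whose axes are the tool frame's). Camera axes: x right, y down, z forward; pixel columns grow to the right and rows downward; lengths in mm; the calibration is good to about 2 mm. A picture is of the moment at which its call begins: read the wrist's pose just before it. camera_params takes no time and is no camera call.
- ctrl.hand_in(): hands the job in, once; it reports no verdict.
The state is a dict: "time_s": time; "qpos": joint angles; "dq": joint speeds; "tau": joint torques, N m; "position": TCP position; "tcp_rot": TCP orientation; "contact_force": force on the tool from outside, world axes, zero at the start; "ft_torque": the same for the moment, N m; "gripper_width": finger opening in mm.
Only numpy, scipy, OpenCV 4.12 (cv2) and the standard library are available. Lean on these libraries where they do the work, as an engineer would, in place of code of your own. Each camera call takes 0.05 s, during which the arm holds its last target. There are 200 camera calls.

## Task

Set out the cleaning things in the grey drip tray, upright in one straight row along the tray's middle, evenly spaced (centre to centre) between the black jerrycan and the laser head that stand at its ends: the blue beaker next to the jerrycan, the green spray bottle next to the laser head and the teal jar midway between those two. Nest the yellow beaker upright in the blue one, fully seated, with the two handles fanned about a quarter turn apart so that each clears the other. Knock nothing over, and leave the jerrycan, the laser head, the amber jar and the orange can where they stand.

Things in the scene. Friction and masses are not known exactly. Their poses are not given: they have to be found in the camera images.
- tray: Fixed shallow grey drip tray on the bench, 160 mm (its x, front to back) by 560 mm (its y, lengthwise), 18 mm high, walls and floor 4 mm thick. Origin at the centre of the underside, z up; its floor surface is at z = 4 mm. Its lengthwise centre line (x = 0) passes through the jerrycan and the laser head.
- jerrycan: Black half-litre concentrate jerrycan with a red cap and a blue label, 90 mm by 60 mm (60 mm along the row), 146 mm tall, 0.9 kg, standing in one end of the tray (which end varies), 210 mm from the tray's centre. Origin at the centre of the underside, z up. Not to be moved.
- laser_head: Laser cutter head (black mirror block over an aluminium lens tube and brass nozzle) in a dark steel cradle, 90 mm by 64 mm (64 mm along the row), 135 mm tall, standing in the other end of the tray, 210 mm from its centre and so 420 mm from the jerrycan. Origin at the centre of the underside, z up. Not to be moved.
- blue_beaker: Blue measuring plastic beaker, open top: 62 mm outside diameter, 75 mm tall, mouth 56 mm inside, 85 g. Below the straight body a narrower foot, 48 mm diameter, 12 mm high; inner floor 16 mm up. Loop handle (9 mm bar) on its +x side, reaching 60 mm from the axis, 22 to 69 mm high; white marks on its -y side. Origin at the centre of the underside, z up. Starts upright on the bench.
- yellow_beaker: Yellow measuring beaker, same shape, size and axes as the blue one (handle on +x, origin at the centre of the underside). Set into the blue one, its foot enters the mouth (3 mm play all round) and the shoulder above the foot rests on the blue rim: its origin is then 63 mm above the blue one's. Starts upright on the bench.
- teal_jar: Dark teal (blue-green) screw-lid glass jar, 64 mm diameter, 102 mm tall, the aluminium lid 60 mm across and 16 mm high; about 0.3 kg; origin at the centre of the underside, z up. A lime-green label runs round it, and a lime-green disc covers the lid top. Stands upright on the bench at the start.
- spray: Green trigger spray bottle, 0.2 kg: round body 56 mm diameter up to 85 mm, then tapering; white collar 30 mm diameter at 110 to 126 mm; white head 24 mm wide (its y), x from -38 to +22 mm, 126 to 154 mm high; red nozzle to x = -50 mm, red trigger hanging near x = -29 mm. Origin at the centre of the underside, on the axis, z up. Starts upright on the bench.
- amber_jar: Amber-brown screw-lid glass jar, 64 mm diameter, 102 mm tall, the aluminium lid 60 mm across and 16 mm high; about 0.3 kg; origin at the centre of the underside, z up. A white paper label runs round it, and a white disc covers the lid top. Stands on the bench beside the tray; not to be moved.
- aerosol: Orange aerosol can with a black band and a white cap, 52 mm diameter, 154 mm tall; origin at the centre of the underside, z up. Stands on the bench beside the tray; not to be moved.
Not all that is in view belongs to the job. Leave any red look-alike of the yellow_beaker alone.

How it is judged (in metres and radians):
At the end, for the whole second after the job is handed in: Blue beaker, jar and spray stand upright on the tray floor, within 16 mm of its centre line and of even 105 mm steps from jerrycan to laser head; the yellow beaker sits in the blue one (axes within 8 mm, 63 mm up within 4), handle lines over 43 degrees apart; all upright within 0.1 rad and at rest (x of blue_beaker in the frame of tray between -0.016 and 0.016 m and z of blue_beaker in the frame of tray between -0.003 and 0.012 m and angle between each of blue_beaker, teal_jar, spray, yellow_beaker's own z axis and vertical below 0.1 rad and horizontal distance between blue_beaker and jerrycan between 0.089 and 0.121 m and horizontal distance between blue_beaker and laser_head between 0.299 and 0.331 m and x of teal_jar in the frame of tray between -0.016 and 0.016 m and z of teal_jar in the frame of tray between -0.003 and 0.012 m and horizontal distance between teal_jar and jerrycan between 0.194 and 0.226 m and horizontal distance between teal_jar and laser_head between 0.194 and 0.226 m and x of spray in the frame of tray between -0.016 and 0.016 m and z of spray in the frame of tray between -0.003 and 0.012 m and horizontal distance between spray and laser_head between 0.089 and 0.121 m and horizontal distance between spray and jerrycan between 0.299 and 0.331 m and horizontal distance between yellow_beaker and blue_beaker below 0.008 m and z of yellow_beaker in the frame of blue_beaker between 0.059 and 0.067 m and angle between the x axis of yellow_beaker and the x axis of blue_beaker, either way round above 0.75 rad and linear speed of each of blue_beaker, yellow_beaker, teal_jar, spray below 0.02 m/s and angular speed of each of blue_beaker, yellow_beaker, teal_jar, spray below 0.2 rad/s); the robot touches nothing.
It fails at once if the black jerrycan is shifted more than 20 mm or tipped (distance of jerrycan from where it was at the start of the episode above 0.02 m or angle between jerrycan's own z axis and vertical above 0.3 rad).
It fails at once if the laser head is shifted more than 20 mm or tipped (distance of laser_head from where it was at the start of the episode above 0.02 m or angle between laser_head's own z axis and vertical above 0.3 rad).
It fails at once if the amber jar is shifted more than 20 mm or tipped (distance of amber_jar from where it was at the start of the episode above 0.02 m or angle between amber_jar's own z axis and vertical above 0.3 rad).
It fails at once if the orange aerosol can is shifted more than 20 mm or tipped (distance of aerosol from where it was at the start of the episode above 0.02 m or angle between aerosol's own z axis and vertical above 0.3 rad).
It fails at once if the teal jar or the spray bottle is knocked over (angle between any of teal_jar, spray's own z axis and vertical above 0.7 rad).
It also fails if it takes over 99 s, if anything falls off the work surface, if the arm or the gripper's body presses on something with over 40 N, if the wrist force passes 120 N, or if a joint passes its speed limit or range.

## Working session

There is one attempt and no reset: what is moved stays moved. The work goes in short steps, Python scripts to look and compute and a tool call to move; the robot and the scene stay as the last step left them, time stands still between calls to the robot, and variables do not carry over. Pictures are saved under pics/ and viewed, about 12 in all and at most 16, crops included, and the job is handed in when it is done.

Besides the shell and the picture viewer there is one more tool, called after "Request:" as name(argument=value, ...), one argument or row to a line, values as JSON. apply_moves: Moves the arm, as the interface text tells. Its arguments: {"type":"object","properties":{"targets":{"type":"array"},"grip":{"type":"number"}},"required":["targets"]}

```bash
mkdir -p pics; ls
python3 - <<'E'
from workcell import ctrl
import cv2
for n in("scene","side","wrist"):
    im=ctrl.camera(n); cv2.imwrite(f"pics/{n}0.png",im[:,:,::-1])
    p=ctrl.camera_params(n); print(n,p)
s=ctrl.observe();print(s)
E
```

```text
pics
scene {'vfov': 49.74897880703399, 'cx': 319.69773299736676, 'cy': 202.58432865976906, 'R': array([[ 0.6360632 ,  0.77162553, -0.00420069],
       [ 0.62207584, -0.51599282, -0.5888744 ],
       [-0.45655805,  0.37194819, -0.80821364]]), 't': array([-279.48446195, -252.83040589, 1460.68962984])}
side {'vfov': 55.04883560192235, 'cx': 316.13284958414556, 'cy': 196.84242033697902, 'R': array([[-0.97422964, -0.22523598, -0.01205669],
       [-0.12697385,  0.59181887, -0.79600758],
       [ 0.18642493, -0.77396329, -0.60516656]]), 't': array([ 444.90349197,   91.2951966 , 1046.82723633])}
wrist {'vfov': 66.19669893213918, 'cx': 318.0823372540289, 'cy': 200.49029755147623, 'hand_eye': array([[ 9.99999321e-01,  9.67933360e-05, -1.16106820e-03,
        -2.46020264e-01],
       [ 2.49570313e-04,  9.55616182e-01,  2.94614410e-01,
        -8.45751870e+01],
       [ 1.13805227e-03, -2.94614500e-01,  9.55615509e-01,
        -1.69114480e+02],
       [ 0.00000000e+00,  0.00000000e+00,  0.00000000e+00,
         1.00000000e+00]])}
{'time_s': 0.15, 'qpos': array([-1.23857640e+00,  1.24364407e-01,  1.65133224e+00,  9.81941671e-06,
        1.36752416e+00, -8.26250303e-02]), 'dq': array([ 0.00082024, -0.00078415, -0.00419464, -0.002011  , -0.00226697,
       -0.00048381]), 'tau': array([ 7.91523144e-04, -4.18193829e+01, -3.60470688e+01,  7.75277079e-02,
        4.69079032e-02, -1.00483453e-04]), 'position': array([ 261.78036479, -594.41395639,  213.68013092]), 'tcp_rot': array([-5.03308787e-04,  8.37569487e-01, -5.46330204e-01, -6.39866912e-04]), 'contact_force': array([-0.16624659, -0.13798627, -0.4764828 ]), 'ft_torque': array([-0.0216797 ,  0.0202135 ,  0.00034391]), 'gripper_width': 95.22965645008642}
```

View pics/scene0.png

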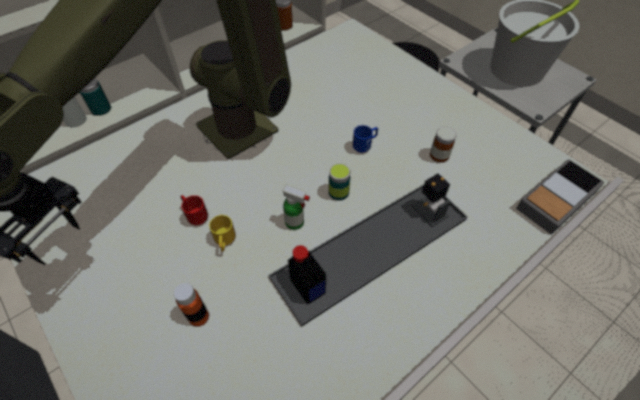

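View pics/side0.png

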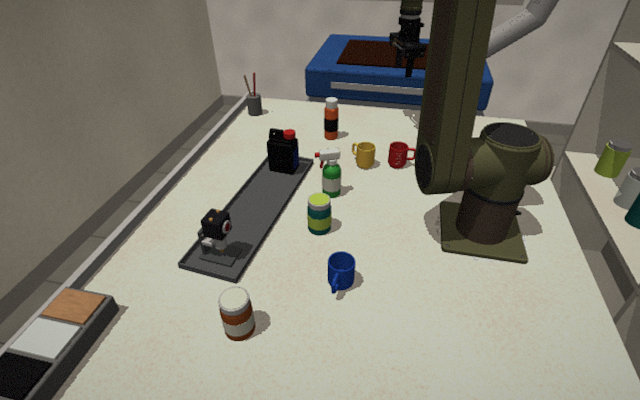

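Scene view: the yellow beaker is at (222,232), with a red look-alike at (194,210). Blue is at (363,138), the teal jar at (340,181), the spray at (293,208), amber at (443,145) and the aerosol at (192,305). The jerrycan is at (307,275) and the laser head at (434,195), at the two ends of the tray.

```bash
cat > h.py <<'E'
from workcell import ctrl
import numpy as np, cv2
from scipy.spatial.transform import Rotation as Ro
def tcp(s=None):
    s=s or ctrl.observe(); q=s["tcp_rot"]
    T=np.eye(4); T[:3,:3]=Ro.from_quat([q[1],q[2],q[3],q[0]]).as_matrix(); T[:3,3]=s["position"]; return T
def cam(n,T=None):
    p=ctrl.camera_params(n); f=200/np.tan(np.radians(p["vfov"]/2)); K=np.array([[f,0,p["cx"]],[0,f,p["cy"]],[0,0,1]])
    if n=="wrist":
        M=np.linalg.inv((tcp() if T is None else T)@np.array(p["hand_eye"])); return K,M[:3,:3],M[:3,3]
    return K,p["R"],p["t"]
def hit(c,uv,z):
    K,R,t=c; d=R.T@np.linalg.inv(K)@np.array([uv[0],uv[1],1.]); o=-R.T@t
    return o+d*(z-o[2])/d[2]
def proj(c,X):
    K,R,t=c; p=K@(R@np.asarray(X,float)+t); return p[:2]/p[2]
def plan(P,yaw=None):
    """units for the next call: shift (and turn) to world TCP P, tool down, tool x at world yaw"""
    T=tcp(); d=T[:3,:3].T@(np.asarray(P,float)-T[:3,3])/50
    r=np.zeros(3)
    if yaw is not None:
        x=np.array([np.cos(yaw),np.sin(yaw),0]);z=np.array([0,0,-1.])
        G=np.c_[x,np.cross(z,x),z]; r=Ro.from_matrix(T[:3,:3].T@G).as_rotvec(degrees=True)/8
    return np.round(d,3),np.round(r,2)
def snap(n,name,scale=1,crop=None):
    T=tcp(); im=ctrl.camera(n)[:,:,::-1].copy(); o=im
    if crop: o=o[crop[1]:crop[3],crop[0]:crop[2]]
    cv2.imwrite(f"pics/{name}.png",cv2.resize(o,None,fx=scale,fy=scale,interpolation=cv2.INTER_CUBIC)); return T,im
E
python3 - <<'E'
from h import *
c=cam("scene");d=cam("side")
for n,u,v,z in [("aerosol",(184,290),(331,101),154),("teal",(339,172),(319,199),102),("blue",(362,131),(342,260),75),("yellow",(222,223),(366,147),75),("amber",(445,133),(234,296),102),("jerrycap",(300,252),(289,133),140),("laser",(436,181),(216,213),135),("sprayhead",(295,193),(329,155),145)]:
    print(n,hit(c,u,z).round(),hit(d,v,z).round())
for u in [(270,277),(302,321),(467,217),(425,180)]: print("tr",hit(c,u,18).round())
for u in [(180,266),(237,279),(314,159),(270,152)]: print("ts",hit(d,u,18).round())
im=cv2.imread("pics/scene0.png");cv2.imwrite("pics/c0.png",cv2.resize(im[100:340,160:480],None,fx=2.5,fy=2.5,interpolation=cv2.INTER_CUBIC))
T=tcp();print(T.round(3))
E
```

```text
aerosol [ 500. -435.  154.] [ 497. -419.  154.]
teal [430.  78. 102.] [428.  84. 102.]
blue [333. 259.  75.] [336. 259.  75.]
yellow [ 348. -260.   75.] [ 346. -257.   75.]
amber [518. 425. 102.] [523. 424. 102.]
jerrycap [ 580. -176.  140.] [ 585. -181.  140.]
laser [639. 238. 135.] [645. 230. 135.]
sprayhead [437. -80. 145.] [433. -68. 145.]
tr [ 531. -242.   18.]
tr [ 676. -251.   18.]
tr [735. 297.  18.]
tr [568. 306.  18.]
ts [724. 309.  18.]
ts [573. 317.  18.]
ts [ 519. -238.   18.]
ts [ 682. -252.   18.]
[[ 4.03000e-01 -9.15000e-01 -1.00000e-03  2.61780e+02]
 [-9.15000e-01 -4.03000e-01  2.00000e-03 -5.94414e+02]
 [-2.00000e-03 -0.00000e+00 -1.00000e+00  2.13680e+02]
 [ 0.00000e+00  0.00000e+00  0.00000e+00  1.00000e+00]]
```

View pics/c0.png

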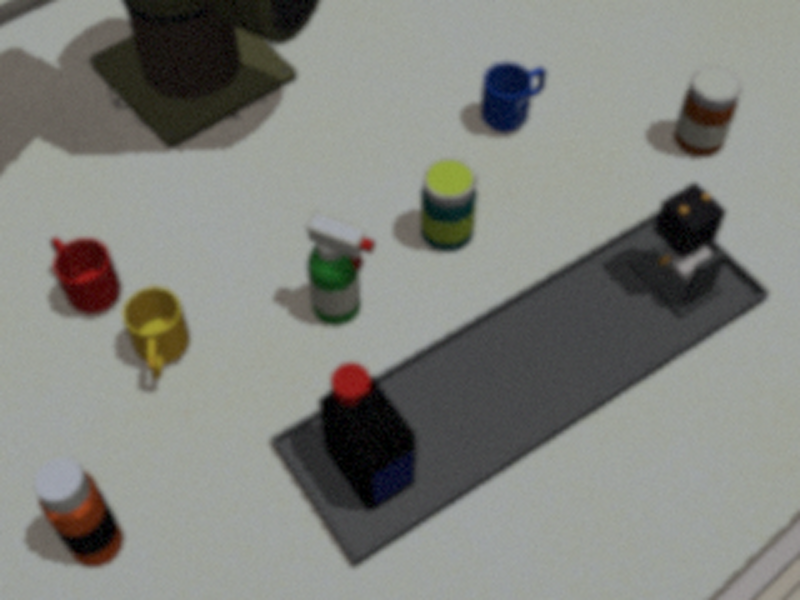

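The crop confirms that the yellow beaker at (155,325), handle towards the bottom, is the target and that the red one at (87,275) is the look-alike. I'll plan wrist views on the way in.

Run:
```python
from h import *
print(plan([400,-200,260],-0.088))
```

```text
(array([-6.107, -5.709, -0.916]), array([-0.01,  0.01, -7.65]))
```

Request:
apply_moves(
  targets=[-6.1,-5.7,-0.9,0,0,-7.65,-6.1,-5.7,-0.9,0,0,-7.65,-6.1,-5.7,-0.9,0,0,-7.65,-6.1,-5.7,-0.9,0,0,-7.65,-6.1,-5.7,-0.9,0,0,-7.65,-6.1,-5.7,-0.9,0,0,-7.65,-6.1,-5.7,-0.9,0,0,-7.65,-6.1,-5.7,-0.9,0,0,-7.65,-6.1,-5.7,-0.9,0,0,-7.65,-6.1,-5.7,-0.9,0,0,-7.65,-6.1,-5.7,-0.9,0,0,-7.65],
)

```text
time_s: 1.52
position: [399.4, -201.8, 259.3]
tcp_rot: [-0.0, 0.999, -0.045, -0.0]
contact_force: [0.1, 0.6, -0.3]
gripper_width: 95.3
```

Run:
```python
from h import *
T,im=snap("wrist","w1",1.25); np.save("w1T.npy",T); cv2.imwrite("pics/w1raw.png",im);print(T[:3,3])
print(plan([450,130,260],-0.088))
```

```text
[ 399.43498668 -201.79125758  259.29730155]
(array([ 0.413, -6.698, -0.011]), array([-0.  ,  0.  , -0.01]))
```

View pics/w1.png

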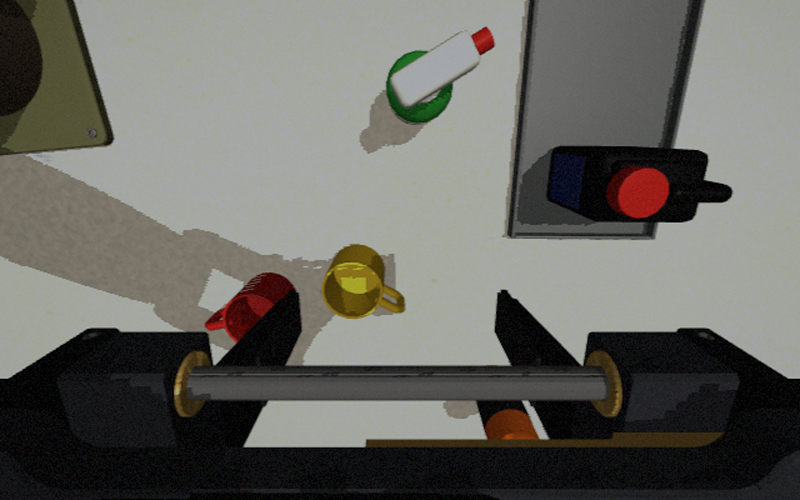

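The wrist view shows yellow at (355,285) with its handle to the right at (393,298), red at (255,305), and the spray at (420,85) with its head pointing to (483,40). The gripper body is wide along the jaw axis. Next is a view over the teal jar and blue beaker.

Request:
apply_moves(
  targets=[0.4,-6.7,0,0,0,0,0.4,-6.7,0,0,0,0,0.4,-6.7,0,0,0,0,0.4,-6.7,0,0,0,0,0.4,-6.7,0,0,0,0,0.4,-6.7,0,0,0,0,0.4,-6.7,0,0,0,0,0.4,-6.7,0,0,0,0],
)

```text
time_s: 2.58
position: [449.2, 130.1, 259.5]
tcp_rot: [0.0, 0.999, -0.044, -0.0]
contact_force: [-0.3, 0.5, 0.2]
gripper_width: 94.9
```

Run:
```python
from h import *
T,im=snap("wrist","w2",1.25); np.save("w2T.npy",T); cv2.imwrite("pics/w2raw.png",im);print(T[:3,3])
```

```text
[449.2116747  130.11872663 259.51711233]
```

View pics/w2.png

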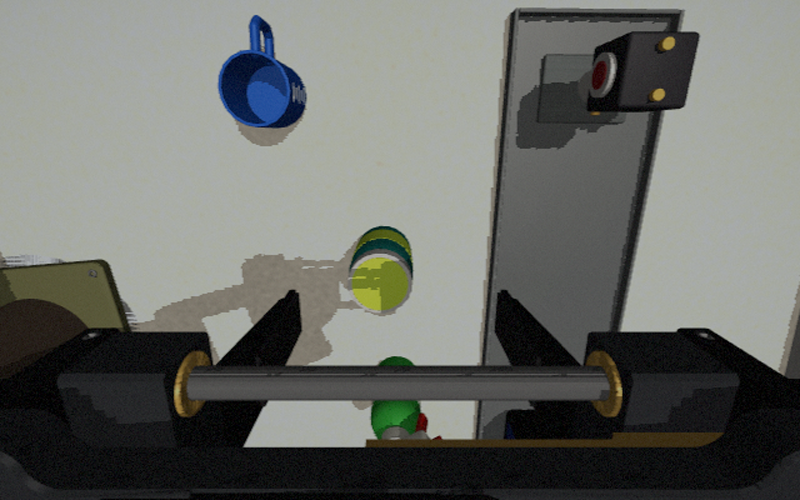

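Run:
```python
from h import *
c1=cam("wrist",np.load("w1T.npy"));c2=cam("wrist",np.load("w2T.npy"))
def P(c,n,u,z): 
    p=hit(c,np.array(u)/1.25,z); print(n,p.round(1)); return p
b=P(c2,"blue",(254.5,89.5),75);h=P(c2,"bh",(260,20),66);print("ang",np.degrees(np.arctan2(*(h-b)[1::-1])),np.hypot(*(h-b)[:2]))
P(c2,"teal",(381,283),102)
y=P(c1,"yel",(354.5,289),75);h=P(c1,"yh",(400,303),64);print("ang",np.degrees(np.arctan2(*(h-y)[1::-1])),np.hypot(*(h-y)[:2]))
P(c1,"red",(258,305),75)
a=P(c1,"sp back",(399,93),150);n=P(c1,"sp noz",(492,38),140);P(c1,"sp bottle",(419,87),80)
d=(n-a)[:2];L=np.hypot(*d);print("noz ang",np.degrees(np.arctan2(d[1],d[0])),L,"axis",a[:2]+d/L*22)
q=[P(c2,"TL",(511,10),18),P(c2,"TR",(685,11),18),P(c1,"BL",(510,237),18),P(c1,"BR",(655,238),18)]
print("centre",np.mean(q,0)); e=(q[0]+q[1]-q[2]-q[3])/2; print(np.linalg.norm(e),np.arctan2(-e[0],e[1]))
P(c1,"jc cap",(638,193),146)
# masks: lime disc and yellow
im=cv2.imread("pics/w2raw.png");hsv=cv2.cvtColor(im,cv2.COLOR_BGR2HSV)
m=cv2.inRange(hsv,(28,120,110),(36,255,255));k=cv2.findContours(m,0,1)[0]
for c in sorted(k,key=cv2.contourArea)[-2:]: print(cv2.contourArea(c),np.array(cv2.boundingRect(c))*1.25,cv2.minEnclosingCircle(c))
```

```text
blue [338.4 260.1  75. ]
bh [350.6 313.9  66. ]
ang 77.22134966024899 55.1803161699189
teal [430.3  84.5 102. ]
yel [ 351.3 -261.8   75. ]
yh [ 394.6 -286.1   64. ]
ang -29.216810160044776 49.642755977077734
red [ 252.2 -270.5   75. ]
sp back [410.7 -92.4 150. ]
sp noz [476.1 -62.9 140. ]
sp bottle [428.6 -82.8  80. ]
noz ang 24.27476023749705 71.7357344298239 axis [430.78723529 -83.34331971]
TL [572.8 314.2  18. ]
TR [735.4 298.8  18. ]
BL [ 521.2 -238.7   18. ]
BR [ 680.8 -254.1   18. ]
centre [627.54357761  30.05737501  18.        ]
555.4804166222473 -0.09574030716753981
jc cap [ 579.7 -175.9  146. ]
0.0 [382.5  237.5    5.     1.25] ((307.5, 190.0), 1.500100016593933)
1402.5 [352.5 257.5  55.   52.5] ((303.375, 226.875), 22.167783737182617)
```

Run:
```python
from h import *
print(plan([430,84.5,150],-0.096),plan([430,84.5,45],-0.096))
```

```text
(array([-0.301,  0.938,  2.192]), array([0.  , 0.  , 0.05])) (array([-0.301,  0.937,  4.292]), array([0.  , 0.  , 0.05]))
```

Request:
apply_moves(
  targets=[-0.3,0.94,2.2,0,0,0.05,-0.3,0.94,2.2,0,0,0.05,-0.3,0.94,2.2,0,0,0.05,-0.3,0.94,3.0,0,0,0.05,-0.3,0.94,3.7,0,0,0.05,-0.3,0.94,4.3,0,0,0.05,-0.3,0.94,4.3,0,0,0.05],
)

```text
time_s: 3.5
position: [430.6, 85.5, 45.2]
tcp_rot: [-0.0, 0.999, -0.048, -0.0]
contact_force: [0.0, -0.2, 0.4]
gripper_width: 95.1
```

Request:
apply_moves(
  targets=[0,0,0,0,0,0,0,0,0,0,0,0,0,0,0,0,0,0,0,0,0,0,0,0,0,0,0,0,0,0,0,0,0,0,0,0],
  grip=0,
)

```text
time_s: 4.25
position: [429.9, 85.7, 45.4]
tcp_rot: [-0.0, 0.999, -0.047, -0.0]
contact_force: [-3.5, 1.7, 5.9]
gripper_width: 63.5
```

Run:
```python
from h import *
s=ctrl.observe();print(s["position"],s["gripper_width"],s["contact_force"])
print(plan([430,84.5,110],-0.096),plan([627.5,30,110],-0.096),plan([627.5,30,52],-0.096))
```

```text
[429.92925096  85.72708938  45.40893382] 63.467169592429585 [-3.54094536  1.69691278  5.86262452]
(array([ 0.003,  0.024, -1.292]), array([-0.  ,  0.01,  0.01])) (array([ 4.038,  0.736, -1.295]), array([-0.  ,  0.01,  0.01])) (array([ 4.039,  0.736, -0.135]), array([-0.  ,  0.01,  0.01]))
```

Request:
apply_moves(
  targets=[0,0,-0.6,0,0,0,0,0,-1.3,0,0,0,0.5,0.1,-1.3,0,0,0,1.2,0.22,-1.3,0,0,0,1.9,0.35,-1.3,0,0,0,2.6,0.48,-1.3,0,0,0,3.2,0.6,-1.3,0,0,0,3.7,0.7,-1.3,0,0,0,4.04,0.74,-1.3,0,0,0,4.04,0.74,-1.3,0,0,0,4.04,0.74,-1.0,0,0,0,4.04,0.74,-0.6,0,0,0,4.04,0.74,-0.3,0,0,0,4.04,0.74,-0.15,0,0,0,4.04,0.74,-0.1,0,0,0,4.04,0.74,-0.09,0,0,0,4.04,0.74,-0.09,0,0,0],
)

```text
time_s: 6.38
position: [628.2, 29.6, 49.7]
tcp_rot: [0.0, 0.999, -0.047, 0.001]
contact_force: [0.2, -0.5, -2.7]
gripper_width: 63.5
```

Request:
apply_moves(
  targets=[0,0,0,0,0,0,0,0,0,0,0,0,0,0,0,0,0,0,0,0,0,0,0,0],
  grip=100,
)

```text
time_s: 6.88
position: [627.9, 29.6, 49.4]
tcp_rot: [-0.0, 0.999, -0.047, 0.0]
contact_force: [0.5, -0.8, 0.4]
gripper_width: 93.6
```

Run:
```python
from h import *
print(plan([627.5,30,200],-0.096))
for yaw in (32,): print(plan([338.4,260,180],np.radians(yaw)),plan([338.4,260,30],np.radians(yaw)))
```

```text
(array([-0.007, -0.007, -3.011]), array([-0.  , -0.  ,  0.01]))
(array([-6.199, -4.039, -2.614]), array([ 0.  , -0.  , -4.68])) (array([-6.2  , -4.039,  0.386]), array([ 0.  , -0.  , -4.68]))
```

Request:
apply_moves(
  targets=[0,0,-1.2,0,0,0,0,0,-2.4,0,0,0,-6.2,-4.04,-2.6,0,0,-4.68,-6.2,-4.04,-2.6,0,0,-4.68,-6.2,-4.04,-2.6,0,0,-4.68,-6.2,-4.04,-2.6,0,0,-4.68,-6.2,-4.04,-2.6,0,0,-4.68,-6.2,-4.04,-2.6,0,0,-4.68,-6.2,-4.04,-2.6,0,0,-4.68,-6.2,-4.04,-2.6,0,0,-4.68,-6.2,-4.04,-2.6,0,0,-4.68],
)

```text
time_s: 8.25
position: [339.1, 259.4, 179.2]
tcp_rot: [0.0, 0.962, 0.275, -0.0]
contact_force: [0.4, -0.9, -0.0]
gripper_width: 95.3
```

Run:
```python
from h import *
T,im=snap("wrist","w3",1.25); print(T[:3,3],plan([338.4,260,38],np.radians(32)))
print((proj(cam("wrist",T),[338.4,260,75])*1.25).round())
```

```text
[339.08490031 259.3824567  179.16677854] (array([-0.004, -0.019,  2.822]), array([ 0.  ,  0.  , -0.01]))
[396. 249.]
```

View pics/w3.png

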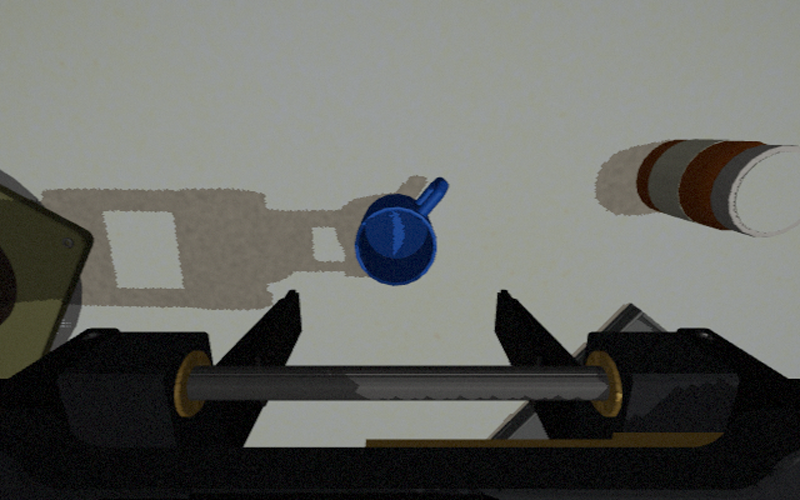

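The blue mouth is at (396,246), 3 px from the prediction, and the handle points about 45° up and right, as planned. I'll descend and grip.

Request:
apply_moves(
  targets=[0,-0.06,1.0,0,0,0,0,-0.06,1.9,0,0,0,0,-0.06,2.5,0,0,0,0,-0.06,2.82,0,0,0,0,-0.06,2.82,0,0,0],
)

```text
time_s: 8.93
position: [336.5, 261.9, 37.3]
tcp_rot: [0.0, 0.961, 0.275, -0.001]
contact_force: [-0.2, -0.8, 0.6]
gripper_width: 95.0
```

Request:
apply_moves(
  targets=[0,0,0,0,0,0,0,0,0,0,0,0,0,0,0,0,0,0,0,0,0,0,0,0,0,0,0,0,0,0,0,0,0,0,0,0],
  grip=0,
)

```text
time_s: 9.68
position: [336.8, 262.8, 38.7]
tcp_rot: [-0.0, 0.961, 0.276, 0.0]
contact_force: [-2.2, -0.9, 5.3]
gripper_width: 62.4
```

Run:
```python
from h import *
s=ctrl.observe();print(s["position"],s["gripper_width"],s["contact_force"])
print(plan([617.5,-74.4,200],-0.096),plan([617.5,-74.4,43],-0.096),plan([560,60,210],-0.096))
```

```text
[336.80098342 262.77008487  38.68567687] 62.44938901566072 [-2.21783644 -0.91599127  5.32243943]
(array([ 1.187,  8.694, -3.226]), array([-0.  , -0.  ,  4.69])) (array([ 1.186,  8.694, -0.086]), array([-0.  , -0.  ,  4.69])) (array([ 1.637,  5.805, -3.426]), array([-0.  , -0.  ,  4.69]))
```

Request:
apply_moves(
  targets=[0,0,-0.8,0,0,0,0,0,-1.8,0,0,0,0.05,0.5,-2.8,0,0,0.3,0.2,1.4,-3.2,0,0,0.8,0.3,2.4,-3.2,0,0,1.4,0.45,3.4,-3.2,0,0,2.0,0.6,4.4,-3.2,0,0,2.6,0.75,5.4,-3.2,0,0,3.2,0.88,6.4,-3.2,0,0,3.8,1.0,7.4,-3.2,0,0,4.3,1.12,8.2,-3.2,0,0,4.6,1.19,8.69,-3.2,0,0,4.69,1.19,8.69,-3.2,0,0,4.69,1.19,8.69,-2.4,0,0,4.69,1.19,8.69,-1.6,0,0,4.69,1.19,8.69,-0.9,0,0,4.69,1.19,8.69,-0.4,0,0,4.69,1.19,8.69,-0.15,0,0,4.69,1.19,8.69,-0.1,0,0,4.69,1.19,8.69,-0.09,0,0,4.69],
)

```text
time_s: 12.18
position: [618.0, -74.3, 43.7]
tcp_rot: [0.0, 0.999, -0.048, 0.001]
contact_force: [-0.8, 0.4, -1.4]
gripper_width: 62.4
```

Request:
apply_moves(
  targets=[0,0,0,0,0,0],
)

```text
time_s: 12.3
position: [618.1, -74.4, 43.9]
tcp_rot: [0.0, 0.999, -0.048, 0.001]
contact_force: [-0.5, -0.5, -0.5]
gripper_width: 62.9
```

Request:
apply_moves(
  targets=[0,0,0,0,0,0,0,0,0,0,0,0,0,0,0,0,0,0,0,0,0,0,0,0,0,0,-1,0,0,0,0,0,-2,0,0,0,0,0,-3.2,0,0,0,0,0,-3.2,0,0,0,0,0,-3.2,0,0,0],
  grip=100,
)

```text
time_s: 13.42
position: [617.2, -74.3, 202.5]
tcp_rot: [0.0, 0.999, -0.048, -0.0]
contact_force: [-0.3, -0.0, 0.6]
gripper_width: 95.2
```

Run:
```python
from h import *
T,im=snap("wrist","w4",1.25); np.save("w4T.npy",T); print(plan([351.3,-261.8,180],np.radians(16)))
```

```text
(array([-4.917,  4.246,  0.432]), array([-0.01,  0.02, -2.69]))
```

View pics/w4.png

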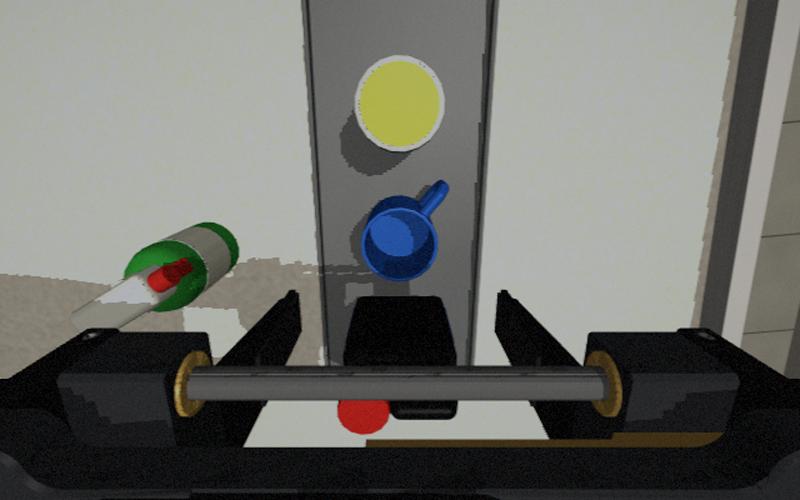

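Blue stands in the tray with its mouth at (400,241) and its handle up and right at (441,190). The teal lid is at (400,103) on the same centre line. Next I'll go to the yellow beaker with the jaws a little less open, because red is near.

Request:
apply_moves(
  targets=[-4.92,4.25,0.4,0,0,-2.69,-4.92,4.25,0.4,0,0,-2.69,-4.92,4.25,0.4,0,0,-2.69,-4.92,4.25,0.4,0,0,-2.69,-4.92,4.25,0.4,0,0,-2.69,-4.92,4.25,0.4,0,0,-2.69,-4.92,4.25,0.4,0,0,-2.69,-4.92,4.25,0.4,0,0,-2.69,-4.92,4.25,0.4,0,0,-2.69],
  grip=85,
)

```text
time_s: 14.6
position: [353.0, -261.5, 182.5]
tcp_rot: [-0.0, 0.99, 0.14, -0.0]
contact_force: [0.5, 0.7, -0.1]
gripper_width: 80.2
```

Run:
```python
from h import *
T,im=snap("wrist","w5",1.25); print(T[:3,3],plan([351.3,-261.8,38],np.radians(16)))
print((proj(cam("wrist",T),[351.3,-261.8,75])*1.25).round())
c=cam("wrist",np.load("w4T.npy"))
b=hit(c,(400/1.25,241/1.25),79);t=hit(c,(400/1.25,103/1.25),106);h=hit(c,(443/1.25,187/1.25),71)
o=np.array([627.5,30.1]);a=-.0957;M=np.array([[np.cos(a),np.sin(a)],[-np.sin(a),np.cos(a)]])
for p in(b,t):print(p.round(),(M@(p[:2]-o)).round(1))
print(np.degrees(np.arctan2(*(h-b)[1::-1])))
```

```text
[ 353.02076195 -261.48778851  182.50402655] (array([-0.033, -0.003,  2.892]), array([-0.  ,  0.  ,  0.02]))
[394. 249.]
[620. -72.  79.] [   2.4 -102.8]
[629.  27. 106.] [ 2.2 -2.5]
45.553609674015576
```

View pics/w5.png

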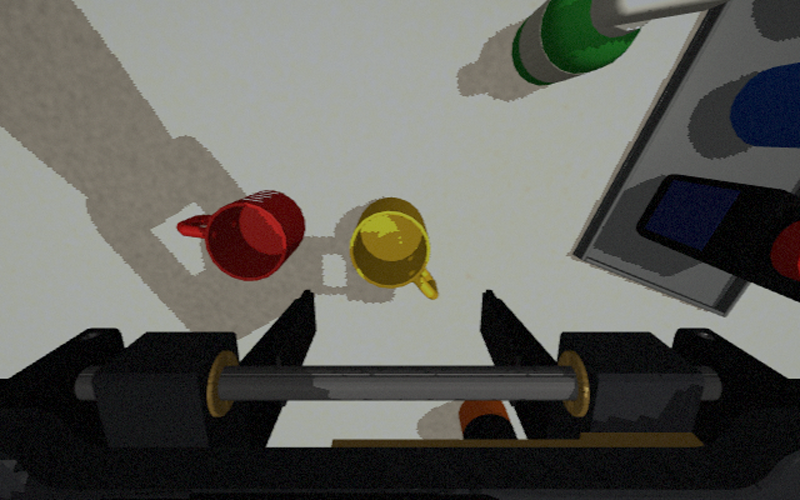

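Yellow is at (390,249), 4 px left of the prediction, with its handle down and right at about 45°. Red at (255,235) clears the left finger.

Request:
apply_moves(
  targets=[-0.085,0,1.0,0,0,0,-0.085,0,1.8,0,0,0,-0.085,0,2.5,0,0,0,-0.085,0,2.88,0,0,0,-0.085,0,2.88,0,0,0],
)

```text
time_s: 15.28
position: [347.4, -261.9, 37.0]
tcp_rot: [-0.002, 0.99, 0.14, -0.001]
contact_force: [-0.8, 0.1, 0.5]
gripper_width: 80.9
```

Request:
apply_moves(
  targets=[0,0,0,0,0,0,0,0,0,0,0,0,0,0,0,0,0,0,0,0,0,0,0,0,0,0,0,0,0,0],
  grip=0,
)

```text
time_s: 15.9
position: [348.8, -264.1, 40.0]
tcp_rot: [0.001, 0.99, 0.139, 0.001]
contact_force: [-0.6, 1.3, 5.5]
gripper_width: 62.6
```

Run:
```python
from h import *
s=ctrl.observe();print(s["position"],s["gripper_width"],s["contact_force"])
print(plan([617.7,-74.4,230],-0.096),plan([617.7,-74.4,43+75],-0.096))
```

```text
[ 348.78045884 -264.09573493   39.99888801] 62.56245675239372 [-0.60273529  1.28153044  5.50813921]
(array([ 6.221, -2.157, -3.796]), array([ 0.01, -0.01,  2.69])) (array([ 6.218, -2.161, -1.556]), array([ 0.01, -0.01,  2.69]))
```

Request:
apply_moves(
  targets=[0,0,-0.8,0,0,0,0,0,-1.8,0,0,0,0.1,0,-2.8,0,0,0,0.8,-0.25,-3.6,0,0,0.3,1.7,-0.55,-3.8,0,0,0.7,2.6,-0.9,-3.8,0,0,1.2,3.5,-1.2,-3.8,0,0,1.7,4.4,-1.5,-3.8,0,0,2.1,5.3,-1.83,-3.8,0,0,2.5,5.9,-2.05,-3.6,0,0,2.69,6.22,-2.16,-3.3,0,0,2.69,6.22,-2.16,-2.7,0,0,2.69,6.22,-2.16,-2.2,0,0,2.69,6.22,-2.16,-2.0,0,0,2.69,6.22,-2.16,-2.0,0,0,2.69],
)

```text
time_s: 17.77
position: [616.3, -74.0, 137.6]
tcp_rot: [-0.0, 0.999, -0.048, -0.001]
contact_force: [0.5, -0.0, -0.6]
gripper_width: 62.4
```

Run:
```python
from h import *
T,im=snap("wrist","w6",1.25); s,i2=snap("scene","x",3); s3,i3=snap("side","y",3)
print(T[:3,3],T[:3,:3].round(3).tolist())
i4=im[130:290,220:420]; cv2.imwrite("pics/m.png",np.hstack([cv2.resize(i4,(400,320)),cv2.resize(i2[200:280,260:360],(400,320),interpolation=2)]))
```

```text
[616.3042113  -74.02804738 137.63201492] [[0.995, -0.096, -0.002], [-0.096, -0.995, 0.0], [-0.002, -0.0, -1.0]]
```

View pics/m.png

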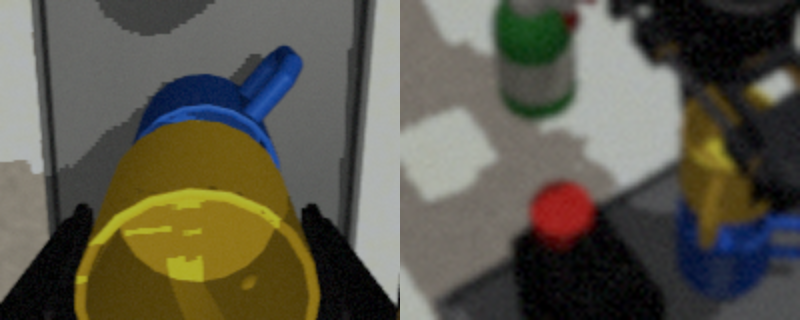

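Run:
```python
from h import *
T=tcp();c=cam("wrist",T);x,y=T[:2,3]
dy=T[:3,1];dx=T[:3,0]
f=lambda P:((proj(c,P)-[220,130])*2).round(1)
for z in(79,137.6-39+75):
    o=np.array([x,y,z]);print(z,"ctr",f(o),"far",f(o-31*dy),"near",f(o+31*dy),"L",f(o-31*dx),"R",f(o+31*dx))
```

```text
79 ctr [194.3 173.4] far [194.2  97.5] near [194.4 243.9] L [116.6 173.4] R [272.  173.4]
173.6 ctr [193.5 302.7] far [193.3 187.6] near [193.7 405. ] L [ 70.3 302.6] R [316.7 302.8]
```

Blue sits about 2.3 mm +x and 1.5 mm +y (tool axes) from under the yellow one, so I'll correct that and lower.

Request:
apply_moves(
  targets=[0.045,0.025,0,0,0,0,0.045,0.025,0.2,0,0,0,0.045,0.025,0.3,0,0,0,0.045,0.025,0.4,0,0,0,0.045,0.025,0.48,0,0,0,0.045,0.025,0.54,0,0,0,0.045,0.025,0.56,0,0,0],
)

```text
time_s: 18.8
position: [619.2, -75.2, 110.4]
tcp_rot: [-0.0, 0.999, -0.048, -0.0]
contact_force: [0.2, 0.5, -0.1]
gripper_width: 62.5
```

Request:
apply_moves(
  targets=[0,0,0.03,0,0,0,0,0,0.05,0,0,0,0,0,0.07,0,0,0,0,0,0.07,0,0,0],
)

```text
time_s: 19.3
position: [619.3, -75.3, 107.2]
tcp_rot: [-0.0, 0.999, -0.048, 0.0]
contact_force: [-0.5, -0.1, -1.0]
gripper_width: 62.3
```

Run:
```python
from h import *
T,im=snap("wrist","w7"); s,i2=snap("scene","x7");s3,i3=snap("side","y7")
i4=im[130:290,220:420]; cv2.imwrite("pics/m7.png",np.hstack([cv2.resize(i4,(400,320)),cv2.resize(i2[200:280,280:380],(400,320),interpolation=2)]))
```

```text
(no output)
```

View pics/m7.png

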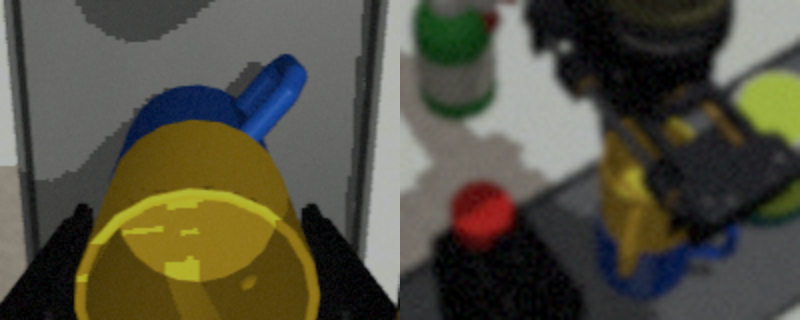

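The yellow foot has entered: no blue rim shows behind it and there is no contact force. I'll lower it to contact.

Request:
apply_moves(
  targets=[0,0,0.015,0,0,0,0,0,0.03,0,0,0,0,0,0.03,0,0,0],
)

```text
time_s: 19.82
position: [619.5, -75.3, 107.0]
tcp_rot: [0.0, 0.999, -0.048, 0.0]
contact_force: [-2.3, -0.0, 5.8]
gripper_width: 62.7
```

Request:
apply_moves(
  targets=[0,0,0.015,0,0,0,0,0,0.03,0,0,0,0,0,0.03,0,0,0],
)

```text
time_s: 20.2
position: [619.7, -75.4, 107.0]
tcp_rot: [0.0, 0.999, -0.048, 0.0]
contact_force: [-5.4, 1.2, 11.1]
gripper_width: 62.6
```

Contact at z about 107, as expected for fully seated. I'll release, rise and go to the spray.

Request:
apply_moves(
  targets=[0,0,-0.03,0,0,0,0,0,-0.03,0,0,0,0,0,-0.03,0,0,0,0,0,-0.03,0,0,0,0,0,-0.03,0,0,0,0,0,-0.8,0,0,0,0,0,-1.8,0,0,0,0,0,-2.6,0,0,0,0,0,-2.6,0,0,0],
  grip=100,
)

```text
time_s: 21.32
position: [621.6, -75.7, 239.3]
tcp_rot: [0.001, 0.999, -0.048, 0.004]
contact_force: [-0.4, 0.5, -1.0]
gripper_width: 95.4
```

Run:
```python
from h import *
T,im=snap("wrist","w8",1.25); np.save("w8T.npy",T);print(T[:3,3],plan([430.8,-83.3,235],np.radians(-66)))
```

```text
[621.59508478 -75.73982469 239.34389819] (array([-3.756,  0.52 ,  0.009]), array([-0.01, -0.03,  7.56]))
```

View pics/w8.png

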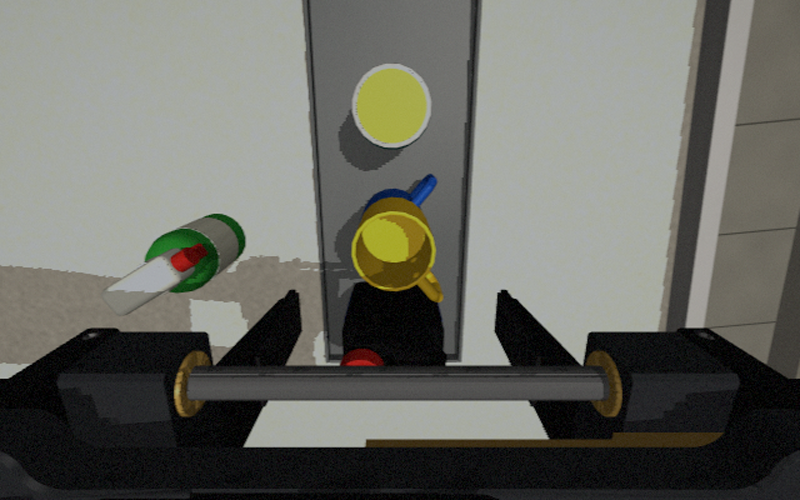

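Yellow is nested in blue with its mouth at (393,250), and the handles are fanned at (428,187) and (434,290). Next is the spray.

Request:
apply_moves(
  targets=[-3.76,0.52,0,0,0,7.56,-3.76,0.52,0,0,0,7.56,-3.76,0.52,0,0,0,7.56,-3.76,0.52,0,0,0,7.56,-3.76,0.52,0,0,0,7.56,-3.76,0.52,0,0,0,7.56,-3.76,0.52,0,0,0,7.56,-3.76,0.52,0,0,0,7.56],
)

```text
time_s: 22.38
position: [429.2, -82.9, 232.9]
tcp_rot: [0.0, 0.839, -0.544, -0.001]
contact_force: [0.3, 0.4, -0.0]
gripper_width: 95.0
```

Run:
```python
from h import *
T,im=snap("wrist","w9",1.25);c=cam("wrist",T);print(T[:3,3],plan([430.8,-83.3,128],np.radians(-66)))
u=np.array([np.cos(np.radians(24.3)),np.sin(np.radians(24.3))])
for k in(-22,0,38,50): print(k,(proj(c,[430.8+k*u[0],-83.3+k*u[1],154])*1.25).round())
```

```text
[429.1716322  -82.90322813 232.90314122] (array([ 0.021, -0.027,  2.104]), array([0.01, 0.01, 0.01]))
-22 [400. 290.]
0 [400. 260.]
38 [400. 205.]
50 [400. 186.]
```

View pics/w9.png

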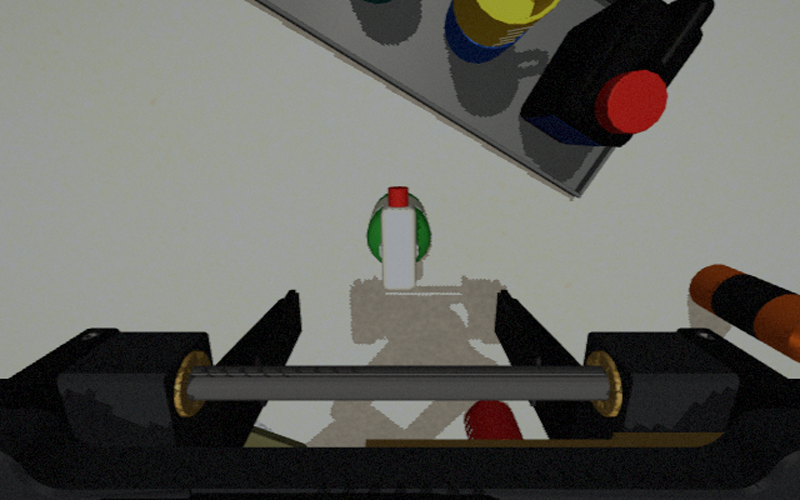

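The spray head lies exactly as predicted, spanning (399,205–290) and square to the jaws. I'll descend and grip the head.

Request:
apply_moves(
  targets=[0.01,-0.01,0.8,0,0,0,0.01,-0.01,1.6,0,0,0,0.01,-0.01,2.07,0,0,0,0.01,-0.01,2.07,0,0,0],
)

```text
time_s: 22.92
position: [428.6, -82.8, 128.2]
tcp_rot: [0.001, 0.839, -0.544, -0.003]
contact_force: [-0.8, 1.3, 0.7]
gripper_width: 94.8
```

Request:
apply_moves(
  targets=[0,0,0,0,0,0,0,0,0,0,0,0,0,0,0,0,0,0,0,0,0,0,0,0,0,0,0,0,0,0,0,0,0,0,0,0,0,0,0,0,0,0,0,0,0,0,0,0],
  grip=0,
)

```text
time_s: 23.92
position: [430.3, -83.3, 130.6]
tcp_rot: [-0.0, 0.839, -0.545, -0.0]
contact_force: [-0.0, -0.9, -0.2]
gripper_width: 24.1
```

Run:
```python
from h import *
s=ctrl.observe();z=s["position"][2]
print(plan([430,50,300],-0.096),plan([637.5,134.6,310],-0.096),plan([637.5,134.6,z+4.5],-0.096))
```

```text
(array([-2.438, -1.079, -3.388]), array([-0.  ,  0.  , -7.56])) (array([-2.295, -5.559, -3.588]), array([-0.  ,  0.  , -7.56])) (array([-2.295, -5.558, -0.089]), array([-0.  ,  0.  , -7.56]))
```

Request:
apply_moves(
  targets=[0,0,-0.6,0,0,0,0,0,-1.4,0,0,0,0,0,-2.2,0,0,0,-0.1,-0.3,-2.8,0,0,-0.6,-0.4,-1.0,-2.8,0,0,-1.4,-0.7,-1.7,-2.8,0,0,-2.3,-1.0,-2.4,-2.8,0,0,-3.3,-1.3,-3.1,-2.8,0,0,-4.3,-1.6,-3.8,-2.8,0,0,-5.3,-1.9,-4.6,-2.8,0,0,-6.3,-2.15,-5.2,-2.8,0,0,-7.2,-2.3,-5.56,-2.8,0,0,-7.56,-2.3,-5.56,-2.8,0,0,-7.56,-2.3,-5.56,-2.2,0,0,-7.56,-2.3,-5.56,-1.5,0,0,-7.56,-2.3,-5.56,-0.8,0,0,-7.56,-2.3,-5.56,-0.4,0,0,-7.56,-2.3,-5.56,-0.25,0,0,-7.56,-2.3,-5.56,-0.2,0,0,-7.56,-2.3,-5.56,-0.2,0,0,-7.56],
)

```text
time_s: 26.42
position: [638.3, 134.9, 142.2]
tcp_rot: [-0.0, 0.999, -0.048, 0.001]
contact_force: [0.7, -0.4, -3.1]
gripper_width: 24.1
```

Request:
apply_moves(
  targets=[0,0,0.04,0,0,0,0,0,0.07,0,0,0,0,0,0.09,0,0,0,0,0,0.09,0,0,0],
)

```text
time_s: 26.92
position: [637.4, 134.8, 136.0]
tcp_rot: [0.0, 0.999, -0.048, -0.0]
contact_force: [-0.4, -0.4, -1.9]
gripper_width: 23.7
```

Run:
```python
from h import *
s,i2=snap("scene","x10");s3,i3=snap("side","y10")
cv2.imwrite("pics/m10.png",np.hstack([cv2.resize(i2[130:270,300:475],(400,320),interpolation=2),cv2.resize(i3[150:290,160:335],(400,320),interpolation=2)]))
```

```text
(no output)
```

View pics/m10.png

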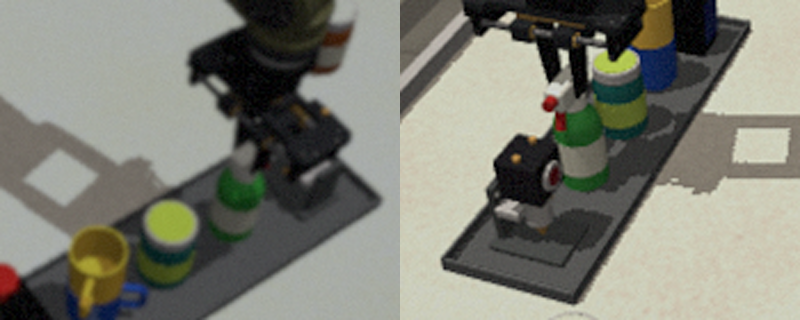

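The spray hangs upright over its slot, with its weight still on the gripper (-2 N). I'll lower it to contact.

Request:
apply_moves(
  targets=[0,0,0.01,0,0,0,0,0,0.02,0,0,0,0,0,0.03,0,0,0,0,0,0.03,0,0,0],
)

```text
time_s: 27.52
position: [637.5, 134.8, 134.7]
tcp_rot: [-0.0, 0.999, -0.048, 0.0]
contact_force: [-1.1, 0.1, -2.2]
gripper_width: 24.0
```

Request:
apply_moves(
  targets=[0,0,0.01,0,0,0,0,0,0.02,0,0,0,0,0,0.02,0,0,0],
)

```text
time_s: 27.9
position: [637.7, 134.8, 134.6]
tcp_rot: [-0.0, 0.999, -0.048, 0.0]
contact_force: [-2.3, 0.2, 4.1]
gripper_width: 23.9
```

Contact, with the force up to +4 N. I'll release and rise.

Request:
apply_moves(
  targets=[0,0,0,0,0,0,0,0,0,0,0,0,0,0,0,0,0,0,0,0,0,0,0,0,0,0,0,0,0,0,0,0,-0.8,0,0,0,0,0,-1.8,0,0,0,0,0,-2.8,0,0,0,-1,0.5,-3.2,0,0,0,-2,1,-3.2,0,0,0,-2.4,1.4,-3.2,0,0,0,-2.4,1.4,-3.2,0,0,0,-2.4,1.4,-3.2,0,0,0],
  grip=100,
)

```text
time_s: 29.52
position: [511.8, 76.9, 293.8]
tcp_rot: [-0.0, 0.999, -0.048, 0.0]
contact_force: [-0.8, 0.0, 0.2]
gripper_width: 95.1
```

Run:
```python
from h import *
T,im=snap("wrist","w11",1.25);s,i2=snap("scene","x11");s3,i3=snap("side","y11");np.save("w11T.npy",T);print(T[:3,3])
cv2.imwrite("pics/m11.png",np.vstack([cv2.resize(im[:260],(640,260)),np.hstack([cv2.resize(i2[130:340,255:495],(320,280)),cv2.resize(i3[120:300,160:366],(320,280))])]))
```

```text
[511.82262959  76.90262482 293.81186876]
```

View pics/m11.png

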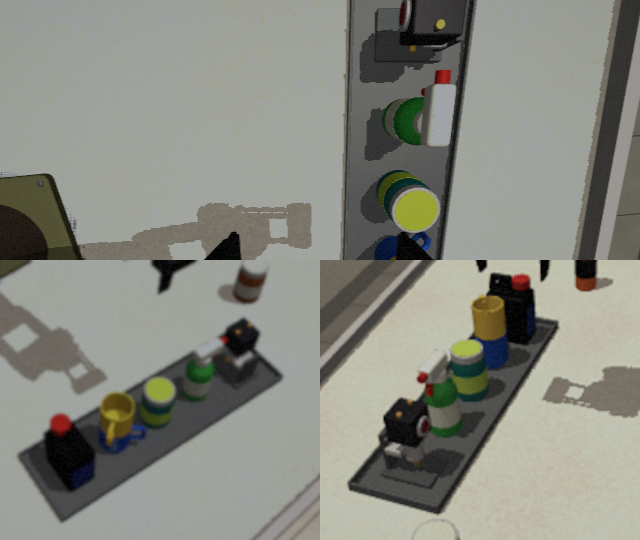

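Run:
```python
from h import *
o=np.array([627.5,30.1]);a=-.0957;M=np.array([[np.cos(a),np.sin(a)],[-np.sin(a),np.cos(a)]])
c=cam("wrist",np.load("w11T.npy"))
b,f=hit(c,(437,147),156),hit(c,(442,72),146);d=(f-b)[:2];L=np.hypot(*d)
print("spray",M@(b[:2]+d/L*22-o),L); print("teal",M@(hit(c,(415,210),106)[:2]-o))
c8=cam("wrist",np.load("w8T.npy"));print("yellow",M@(hit(c8,(393/1.25,250/1.25),142)[:2]-o))
s,v=cam("scene"),cam("side")
P=[c_[0]@np.c_[c_[1],c_[2]] for c_ in(s,v)]
X=cv2.triangulatePoints(P[0],P[1],np.array([342.75,238.]),np.array([268.2,149.]));X=(X[:3]/X[3]).ravel()
print("yellow mouth tri",X,M@(X[:2]-o))
```

```text
spray [ -0.71989912 103.09837913] 70.03340019237723
teal [-0.09186666 -1.97048824]
yellow [   2.31146349 -103.0957533 ]
yellow mouth tri [616.35328324 -72.55487432 140.11583252] [  -1.28662943 -103.25026441]
```

```bash
python3 -c "
from workcell import ctrl
print(ctrl.hand_in())"
```

```text
the job is handed in; nothing more can be done
None
```

I set out all four items and handed the job in at about 29.7 s on the robot's clock. From the jerrycan, the row runs blue beaker with the yellow one nested in it, then teal jar, then spray, then laser head. The hand-in reported no verdict.

The last camera checks, in the tray frame (x = offset from the centre line, y = along the row), agreed with the targets:

| Item | Measured x, y (mm) | Target x, y (mm) |
|---|---|---|
| Blue beaker with yellow nested | (2, -103) | (0, -105) |
| Teal jar | (0, -2) | (0, 0) |
| Spray bottle | (-1, 103) | (0, 105) |

- **Nesting:** the yellow mouth triangulated to z = 140 mm, against 142 mm when fully seated, and a contact force showed while lowering it. The two cameras gave x offsets of +2.3 mm and -1.3 mm for yellow, a small disagreement well inside the limit.
- **Handles:** measured at about 50° for blue and estimated at about -45° for yellow, so roughly 90° apart.
- **Other things:** the last pictures show everything upright with the arm clear. I did not re-measure the jerrycan, laser head, amber jar, orange can or red beaker, but nothing in the pictures or the forces suggested they were touched.

No check failed.

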